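Fit the wide plug-in card in the card cage and swing the retaining arm over it

TASK

Take the wider of the two circuit cards out of the stand and slide it, either way round, down the empty pair of guides in the card cage until it is fully home, lowering it rather than dropping it. Then swing the cage's retaining arm all the way shut over the card. Leave the narrower card upright in the stand and do not disturb the tools lying about.

Things in the scene. Friction and masses are not known exactly. Their poses are not given: they have to be found in the camera images.
- wide_card: The card to fit: dark green board 110 mm wide (own x), 4 mm thick (own y), aluminium grip bar along its top edge, 104 mm long, 12 mm thick, 20 mm high; 120 mm high overall, about 0.12 kg. Origin: centre of its lower edge, z up; grip bar 100 to 120 mm above it. Parts up to 9 mm thick on its +y face, at heights 45 to 88 mm. Stands upright in one groove of the stand, leaning 3 degrees at most.
- narrow_card: Like the wide card but only 80 mm wide, grip bar 74 mm long; same height, thickness and origin. Stands in the stand's other groove, 80 mm from the wide card. Stays there.
- stand: Fixed grey plastic card stand, base 130 x 130 mm, 10 mm thick, origin under its centre, with two grooves along its x axis at y = -40 and +40 mm; groove floor 10 mm, groove walls to 52 mm above the bench. Either card may be in either groove. A shelf of instruments overhangs the bench behind it and the cage, from about x = 0.65 m on: keep the wrist and elbow clear of it.
- cage: Fixed aluminium card cage; origin on the bench under the middle bay, x along the cards, z up; base x -70..70, y -80..100 mm. Three bays at y -36, 0, 36 mm, each two grey vertical guides facing each other, inner ends at x -49 and 49 mm, tops 92 mm above the bench. Channel 7 mm wide, flared to 13 mm over the top 12 mm; channel floors 114 mm apart, also flared. Rest post at (42, -70) mm, 145 mm tall.
- free_bay: The empty bay: black socket strip 84 x 22 mm, fixed in the cage; origin on the socket floor midway between the two guides, 10 mm above the bench; x along the card, y across it, z up. A fully seated wide card has its origin here, its x along this x (either way round), its top 130 mm above the bench. Which bay is empty varies.
- filler1: Low board without a grip bar, fixed in one of the other bays; top edge 92 mm above the bench.
- filler2: Low board like filler1, fixed in the remaining bay.
- retainer (a joint): Angle q of the flat steel retaining arm on its pivot post: 0 shut (arm along the cage's -y, over the cards); starts at 2.0 to 2.35 rad, limit 2.5. In the cage frame it points along (-sin q, -cos q) from the pivot; shutting turns it counter-clockwise from above. Moves level; 14 mm wide, 147 mm long, underside 4 mm over a seated card. Stays where it is left (friction 0.05 N m).
- retainer_pivot (a point): Pivot axis of the arm, on a post 18 mm thick at (40, 80) mm in the cage frame; point 134 mm above the bench, the height of the arm's underside; axes as the cage.
- retainer_knob (a point): Middle of the upright black knob on the arm, 105 mm from the pivot: a cylinder 22 mm across, its straight part from 147 to 175 mm above the bench; this point is 160 mm above the bench. A card carried in from the stand must pass above it or round it.
- driver: Loose screwdriver with a blue handle, 178 mm long, lying on the bench to the right of the cage: leave alone.
- cutters: Loose side cutters with red and yellow grips, 147 mm long, lying beyond the stand on the left: leave alone.

How it is judged:
By the outcome, as a careful person would: the job done as asked, in the order asked, and still so for the second after the job is handed in, with the robot touching nothing.
It also fails if it takes over 64 s, if anything falls off the work surface, if the arm or the gripper's body presses on something with over 40 N, if the wrist force passes 120 N, or if a joint passes its speed limit or range.

ROBOT

A 6-joint arm with a two-finger parallel gripper is mounted at the origin on a cart in front of the work surface, level with it; the furniture and walls round the work are solid. World frame = base frame: x ahead of the robot, y to its left, z up, the work surface at z = 0. Lengths are in mm, angles in degrees, forces in N, time in s.
With the tool pointing down it reaches from about 325 to 750 mm from the base axis. Payload 7.6 kg.
Tool frame: the origin (TCP) lies midway between the tips of the shut fingers; the grasp point (between the pads) lies 19 mm behind it (bot.pinch_z is the distance from the TCP to the grasp point, in mm); z points along the fingers, y is the line along which they close (so a half turn about z gives the same grasp; the last joint's range is limited). The gripper opens to 85 mm and grips with 20 to 120 N. Pads are 22 mm wide; open, the fingers measure 114 mm over their backs; the gripper's body (76 mm by 85 mm) begins 54 mm behind the grasp point. The pads swing forward as they close: fully open they stand 13 mm farther back than shut.
Start: joints at [-72.726, 2.991, 80.254, -0, 96.75, -4.028], TCP at [190.754, -489.141, 231.323] pointing down, gripper open.
Joint ranges: [-166.34, 166.34], [-52.06, 124.39], [6.96, 135.62], [-60.46, 240.46], [14.63, 156.25], [-167.68, 167.68]. Speed limits (degrees/s): [147.25, 147.25, 172.46, 180, 180, 180].

INTERFACE

Orientations are given as a 3x3 rotation matrix whose columns are the frame's x, y, z axes.
In Python, from rig import bot gives the robot as it stands.
- The arm moves only by the tool servo_tool, never from a script. Its argument "commands" is a list of rows, each an object with "xyz": the shift along the world's x, y, z in mm, a list of three; "dr": the turn, a rotation vector about the world's x, y, z in rad, a list of three. In form: [{"xyz": [tx, ty, tz], "dr": [wx, wy, wz]}, ...]. A call has exactly 5 rows; each row is the pose to reach, as a shift and turn from the pose commanded when the call began; what a row does not reach only later rows make up. A row lasts 1/8 s, in which the tool goes at most 62.5 mm and 10.7 degrees, less where a joint would pass 70% of its speed; a pose out of reach is approached as far as the arm can. A call with a gripper value outside its range is refused whole. "jaw" is the finger opening in mm, from 0 to 85.4, set as the call begins (left out, the last holds). The fingers move at their own pace and stop on an object; "grip_force" is the grip in N (left out, the last holds). Time passes only in rows, so rows that repeat a pose let the fingers close, or fill a call up. It gives the time, the measured TCP pose, the force, the opening and the grip force at its end, in the units of the state.
- bot.read_state(): the state, without advancing time (a new reading comes with each control period).
- bot.get_image(name): name is "side" or "top" or "wrist"; returns a dict with "pixels" (420x560x3 uint8, red, green, blue), "fovy" (degrees; the focal length in pixels is half the picture's height over the tangent of half this angle, whatever the lens; pixels are square), "cx", "cy" (the principal point, pixels), "cam_to_world" (4x4, takes a point from camera to world coordinates); the wrist camera has in their place "tool_from_camera" (4x4, takes a point from camera to tool coordinates, whose origin is the TCP and whose axes are the flange's). Camera axes: x right, y down, z forward; pixel columns grow to the right and rows downward; lengths in mm; the calibration is good to about 2 mm. A picture is of the moment at which its call begins: read the wrist's pose just before it. There is no depth.
- bot.job_done(): hands the job in; it is judged then, once.
The state is a dict: "clock": time; "qpos": joint angles; "joint_velocities": joint speeds; "effort": joint torques, N m; "eef_pos": TCP position; "eef_rot": TCP orientation; "ft_force": force on the tool from outside, world axes, zero at the start; "wrist_torque": the same for the moment, N m; "grip_width": finger opening in mm; "grip_force": force on a finger pad.
Only numpy, scipy, OpenCV 4.12 (cv2) and the standard library are available. Lean on these libraries where they do the work, as an engineer would, in place of code of your own. Each camera call takes 0.05 s, during which the arm holds its last target. There are 200 camera calls.

## Working session

There is one attempt and no reset: what is moved stays moved. The work goes in short steps, Python scripts to look and compute and a tool call to move; the robot and the scene stay as the last step left them, time stands still between calls to the robot, and variables do not carry over. Pictures are saved under pics/ and viewed, at most 10 in all, crops included, and the job is handed in when it is done.

Besides the shell and the picture viewer there is one more tool, called as name(argument=value, ...), one argument or row to a line, values as JSON. servo_tool: Moves the arm, as the interface text tells. Its arguments: {"type":"object","properties":{"commands":{"type":"array"},"jaw":{"type":"number"},"grip_force":{"type":"number"}},"required":["commands"]}

```bash
mkdir -p pics; ls; python3 - <<'E'
from rig import bot
import cv2,numpy as np,pickle
d={}
for n in("side","top"):
    g=bot.get_image(n);d[n]=g
    cv2.imwrite(f"pics/{n}0.png",g["pixels"][:,:,::-1])
    print(n,g["fovy"],g["cx"],g["cy"],np.round(g["cam_to_world"],3).tolist())
pickle.dump(d,open("d0.pkl","wb"))
print(bot.read_state()["clock"])
E
```

```text
pics
side 57.28805195609595 280.5332859246322 208.25908010516386 [[-0.972, -0.068, 0.226, 204.012], [-0.235, 0.351, -0.906, 1130.452], [-0.017, -0.934, -0.358, 595.005], [0.0, 0.0, 0.0, 1.0]]
top 57.64403355512192 281.0134525927995 205.26444145801906 [[0.068, -0.977, 0.201, 269.493], [-0.998, -0.067, 0.013, -70.912], [0.001, -0.202, -0.979, 1219.94], [0.0, 0.0, 0.0, 1.0]]
0.1
```

View pics/side0.png

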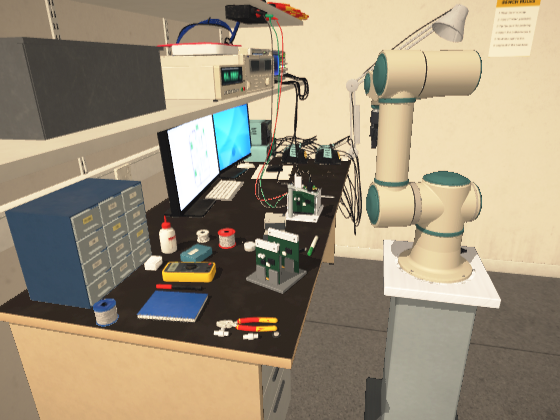

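View pics/top0.png

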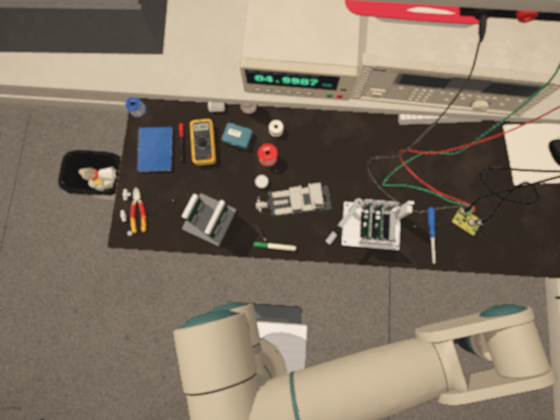

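The side view shows the stand with two cards at about (275,262) and the cage at about (305,205). In the top view the stand is at about (208,219), the cage at (375,225), the cutters at (137,212) and the driver at (433,235). Next I'll enlarge the crops.

```bash
cat > h.py <<'E'
import numpy as np,cv2,pickle
def ray(g,u,v,T=None):
    T=np.array(g["cam_to_world"] if T is None else T);f=210/np.tan(np.radians(g["fovy"]/2))
    return T[:3,3],T[:3,:3]@np.array([(u-g["cx"])/f,(v-g["cy"])/f,1])
def onz(g,u,v,z,T=None):
    o,d=ray(g,u,v,T);return o+d*(z-o[2])/d[2]
def proj(g,P,T=None):
    T=np.array(g["cam_to_world"] if T is None else T);f=210/np.tan(np.radians(g["fovy"]/2))
    p=T[:3,:3].T@(np.asarray(P)-T[:3,3]);return np.array([g["cx"]+f*p[0]/p[2],g["cy"]+f*p[1]/p[2]])
def wT(g,s):
    A=np.eye(4);A[:3,:3]=s["eef_rot"];A[:3,3]=s["eef_pos"];return A@np.array(g["tool_from_camera"])
E
python3 - <<'E'
from h import *
d=pickle.load(open("d0.pkl","rb"))
t=d["top"]["pixels"];s=d["side"]["pixels"]
R=lambda a:cv2.resize(a,(400,300),interpolation=cv2.INTER_CUBIC)
a=R(t[185:251,164:252]);b=R(t[190:256,330:418]);c=R(s[220:298,230:334]);e=R(s[165:231,265:353])
cv2.imwrite("pics/c1.png",np.vstack([np.hstack([a,b]),np.hstack([c,e])])[:,:,::-1])
E
```

```text
(no output)
```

View pics/c1.png

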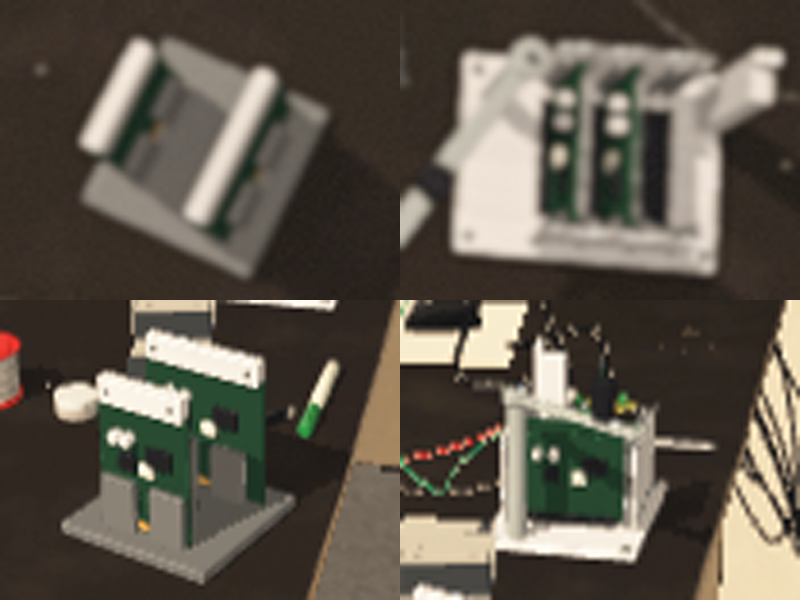

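The crops show the wide card's bar on the right of the stand, at about crop (232,147). The narrow card is at (118,95). In the cage the right-hand bay (crop 660,155) is empty, with the pivot at (530,50) and the knob at (435,180).

```bash
python3 - <<'E'
from h import *
d=pickle.load(open("d0.pkl","rb"))
g=d["top"];p=g["pixels"].astype(int)
m=((p.min(2)>170)).astype(np.uint8)
n,l,st,c=cv2.connectedComponentsWithStats(m)
for i in range(1,n):
    if 164<c[i][0]<252 and 185<c[i][1]<251 and st[i][4]>15:
        pts=np.argwhere(l==i)[:,::-1].astype(np.float32);r=cv2.minAreaRect(pts)
        b=cv2.boxPoints(r);print("bar",c[i],r)
        W=np.array([onz(g,u,v,130)[:2] for u,v in b]);print(W.round(0).tolist(),W.mean(0).round(1),np.linalg.norm(W[0]-W[1]).round(),np.linalg.norm(W[1]-W[2]).round())
f=lambda u,v,z,ox:onz(g,ox+u/4.545,(185 if ox==164 else 190)+v/4.545,z).round(1)
# cage base corners (crop), top of base unknown ~z 6
for u,v in[(62,55),(52,250),(318,270),(320,60)]:print("base",f(u,v,5,330))
print("pivot",f(130,50,137,330),"knob top",f(33,180,178,330))
print("empty bay mid",f(255,155,15,330))
for u,v in[(82,200),(250,275),(328,110),(165,42)]:print("stand",f(u,v,10,164))
E
```

```text
bar [189.47169811 205.3490566 ] ((189.4000244140625, 205.70004272460938), (4.024921894073486, 25.043960571289062), 26.56505012512207)
[[442.0, 228.0], [511.0, 203.0], [506.0, 192.0], [438.0, 217.0]] [474.1 210. ] 73.0 12.0
bar [213.89873418 216.70253165] ((213.9000244140625, 216.7000274658203), (4.0249223709106445, 35.329872131347656), 26.56505012512207)
[[401.0, 159.0], [497.0, 123.0], [492.0, 112.0], [397.0, 148.0]] [446.8 135.3] 102.0 12.0
base [ 543.6 -257.3    5. ]
base [ 403.4 -255.2    5. ]
base [ 402.2 -441.2    5. ]
base [ 552.5 -441.8    5. ]
pivot [ 520.  -280.3  137. ] knob top [ 425.9 -216.   178. ]
empty bay mid [ 478.8 -393.5   15. ]
stand [419.2 255.6  10. ]
stand [374.8 132.4  10. ]
stand [495.2  89.   10. ]
stand [536.7 210.   10. ]
```

```bash
python3 - <<'E'
from h import *
from rig import bot
s=bot.read_state();g=bot.get_image("wrist")
print(np.round(s["eef_rot"],3).tolist(),np.round(g["tool_from_camera"],3).tolist(),g["fovy"],bot.pinch_z,s["clock"],s["ft_force"])
E
```

```text
[[0.932, 0.363, -0.0], [0.363, -0.932, 0.001], [0.0, -0.001, -1.0]] [[0.0, -0.954, -0.299, 76.822], [1.0, -0.0, 0.001, 0.81], [-0.001, -0.299, 0.954, -142.288], [0.0, 0.0, 0.0, 1.0]] 63.546022526052774 18.700000000000003 0.1 [-0.20621843 -0.14590657  0.07470125]
```

servo_tool(
  commands=[
    {"xyz": [24,57,5],"dr": [0,0,-0.08]},
    {"xyz": [48,114,10],"dr": [0,0,-0.16]},
    {"xyz": [72,171,15],"dr": [0,0,-0.24]},
    {"xyz": [96,228,20],"dr": [0,0,-0.32]},
    {"xyz": [120,285,25],"dr": [0,0,-0.4]},
  ],
  jaw=50,
)

```text
clock: 0.78
eef_pos: [311.0, -202.2, 256.3]
eef_rot: [[1.0, -0.031, 0.0], [-0.031, -1.0, -0.0], [0.0, 0.0, -1.0]]
ft_force: [0.9, 0.5, -0.1]
grip_width: 50.0
grip_force: 0.0
```

servo_tool(
  commands=[
    {"xyz": [24,57,5],"dr": [0,0,-0.07]},
    {"xyz": [48,114,10],"dr": [0,0,-0.14]},
    {"xyz": [72,171,15],"dr": [0,0,-0.21]},
    {"xyz": [96,228,20],"dr": [0,0,-0.28]},
    {"xyz": [120,285,25],"dr": [0,0,-0.331]},
  ],
)

```text
clock: 1.4
eef_pos: [431.1, 83.0, 281.5]
eef_rot: [[0.936, -0.353, 0.0], [-0.353, -0.936, -0.0], [0.0, 0.0, -1.0]]
ft_force: [0.5, -0.8, 0.8]
grip_width: 50.0
grip_force: 0.0
```

servo_tool(
  commands=[
    {"xyz": [16,54,0],"dr": [0,0,0]},
    {"xyz": [16,54,-20],"dr": [0,0,0]},
    {"xyz": [16,54,-30],"dr": [0,0,0]},
    {"xyz": [16,54,-30],"dr": [0,0,0]},
    {"xyz": [16,54,-30],"dr": [0,0,0]},
  ],
)

```text
clock: 2.02
eef_pos: [447.0, 134.3, 252.2]
eef_rot: [[0.936, -0.353, 0.001], [-0.353, -0.936, 0.0], [0.001, -0.001, -1.0]]
ft_force: [-0.4, -0.3, 0.8]
grip_width: 50.0
grip_force: 0.0
```

```bash
python3 - <<'E'
from h import *
from rig import bot
s=bot.read_state();g=bot.get_image("wrist");print(s["eef_pos"],s["qpos"],s["clock"])
g["s"]=s;pickle.dump(g,open("w1.pkl","wb"));cv2.imwrite("pics/w1.png",g["pixels"][:,:,::-1])
E
```

```text
[446.9783754  134.28245958 252.18720275] [ 1.21890920e+01 -6.83836636e+00  8.74920443e+01 -3.98232622e-03
  9.92717582e+01  1.22841381e+02] 2.025
```

View pics/w1.png

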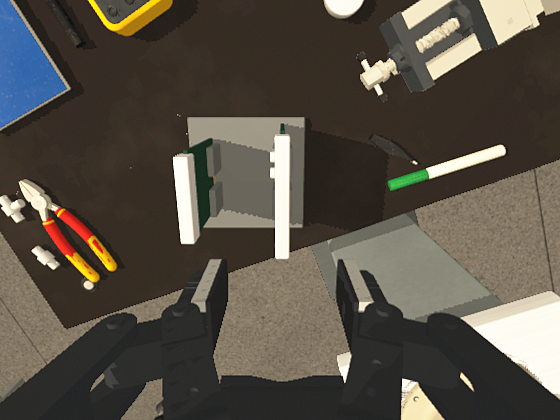

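The wrist view shows the wide bar upright at about (282,197), between the two fingers, and the narrow bar at (186,198). Now I'll measure the bar.

```bash
python3 - <<'E'
from h import *
g=pickle.load(open("w1.pkl","rb"));s=g["s"];T=wT(g,s);p=g["pixels"]
m=(p.min(2)>200).astype(np.uint8);m=cv2.morphologyEx(m,cv2.MORPH_OPEN,np.ones((9,9)))
n,l,st,c=cv2.connectedComponentsWithStats(m)
for i in(l[197,282],l[198,186]):
    print(st[i])
    b=cv2.boxPoints(cv2.minAreaRect(np.argwhere(l==i)[:,::-1].astype(np.float32)))
    W=np.array([onz(g,u,v,130,T)[:2] for u,v in b]);c0=W.mean(0)
    e=[W[1]-W[0],W[2]-W[1]];e=max(e,key=np.linalg.norm);e=e*np.sign(e[0])
    print(W.round(1).tolist(),c0.round(1),"len",np.linalg.norm(e),np.linalg.norm(W[0]-W[1]),np.linalg.norm(W[2]-W[1]),"ang",np.degrees(np.arctan2(e[1],e[0])))
R=np.array(s["eef_rot"]);print("tool x ang",np.degrees(np.arctan2(R[1,0],R[0,0])))
E
```

```text
[ 270  136   19  123 1807]
[[499.6, 123.5], [494.8, 110.6], [398.6, 146.3], [404.1, 160.7]] [449.3 135.3] len 102.53552540292726 13.788686618792498 102.53552540292726 ang -20.334206065538236
[ 174  157   19   86 1147]
[[511.4, 200.6], [508.5, 190.2], [440.7, 215.6], [443.8, 226.7]] [476.1 208.3] len 72.34720515521259 10.723264094338997 72.34720515521259 ang -20.472652946272337
tool x ang -20.65295445350229
```

servo_tool(
  commands=[
    {"xyz": [2,1,-45],"dr": [0,0,0]},
    {"xyz": [2,1,-85],"dr": [0,0,0]},
    {"xyz": [2,1,-118],"dr": [0,0,0]},
    {"xyz": [2,1,-138],"dr": [0,0,0]},
    {"xyz": [2,1,-148],"dr": [0,0,0]},
  ],
)

```text
clock: 2.7
eef_pos: [448.7, 135.5, 102.9]
eef_rot: [[0.936, -0.352, -0.0], [-0.352, -0.936, -0.0], [-0.0, 0.0, -1.0]]
ft_force: [-0.2, 0.2, -0.1]
grip_width: 50.1
grip_force: 0.0
```

servo_tool(
  commands=[
    {"xyz": [0,0,0],"dr": [0,0,0]},
    {"xyz": [0,0,0],"dr": [0,0,0]},
    {"xyz": [0,0,0],"dr": [0,0,0]},
    {"xyz": [0,0,0],"dr": [0,0,0]},
    {"xyz": [0,0,0],"dr": [0,0,0]},
  ],
  jaw=5,
  grip_force=50,
)

```text
clock: 3.32
eef_pos: [449.4, 135.7, 104.7]
eef_rot: [[0.936, -0.352, 0.002], [-0.352, -0.936, -0.0], [0.002, -0.0, -1.0]]
ft_force: [-1.3, -2.7, 7.0]
grip_width: 11.0
grip_force: 49.8
```

servo_tool(
  commands=[
    {"xyz": [0,0,6],"dr": [0,0,0]},
    {"xyz": [0,0,18],"dr": [0,0,0]},
    {"xyz": [0,0,38],"dr": [0,0,0]},
    {"xyz": [0,0,65],"dr": [0,0,0]},
    {"xyz": [0,0,95],"dr": [0,0,0]},
  ],
)

```text
clock: 3.95
eef_pos: [448.6, 136.1, 199.8]
eef_rot: [[0.936, -0.351, 0.0], [-0.351, -0.936, 0.0], [-0.0, -0.0, -1.0]]
ft_force: [0.4, 0.2, -0.6]
grip_width: 11.1
grip_force: 48.8
```

servo_tool(
  commands=[
    {"xyz": [0,0,30],"dr": [0,0,0]},
    {"xyz": [0,0,60],"dr": [0,0,0]},
    {"xyz": [0,-20,85],"dr": [0,0,0.03]},
    {"xyz": [0,-50,100],"dr": [0,0,0.06]},
    {"xyz": [0,-90,105],"dr": [0,0,0.09]},
  ],
)

```text
clock: 4.58
eef_pos: [448.9, 45.5, 305.4]
eef_rot: [[0.965, -0.263, 0.003], [-0.263, -0.965, 0.0], [0.003, -0.001, -1.0]]
ft_force: [-0.2, -1.0, -1.8]
grip_width: 11.4
grip_force: 48.9
```

servo_tool(
  commands=[
    {"xyz": [5,-50,3],"dr": [0,0,0.053]},
    {"xyz": [10,-105,5],"dr": [0,0,0.106]},
    {"xyz": [15,-163,5],"dr": [0,0,0.159]},
    {"xyz": [20,-220,5],"dr": [0,0,0.212]},
    {"xyz": [26,-275,5],"dr": [0,0,0.265]},
  ],
)

```text
clock: 5.2
eef_pos: [474.7, -230.9, 309.3]
eef_rot: [[1.0, -0.002, 0.001], [-0.002, -1.0, -0.0], [0.001, 0.0, -1.0]]
ft_force: [-0.4, 0.0, -1.1]
grip_width: 10.9
grip_force: 48.8
```

servo_tool(
  commands=[
    {"xyz": [0,-40,0],"dr": [0,0,0]},
    {"xyz": [0,-65,0],"dr": [0,0,0]},
    {"xyz": [0,-75,0],"dr": [0,0,0]},
    {"xyz": [0,-75,0],"dr": [0,0,0]},
    {"xyz": [0,-75,0],"dr": [0,0,0]},
  ],
)

```text
clock: 5.82
eef_pos: [475.0, -303.1, 308.8]
eef_rot: [[1.0, -0.003, 0.001], [-0.003, -1.0, -0.0], [0.001, 0.0, -1.0]]
ft_force: [0.2, -0.4, -0.3]
grip_width: 11.2
grip_force: 48.9
```

```bash
python3 - <<'E'
from h import *
from rig import bot
s=bot.read_state();g=bot.get_image("wrist");print(s["eef_pos"],s["qpos"],s["clock"])
g["s"]=s;pickle.dump(g,open("w2.pkl","wb"));cv2.imwrite("pics/w2.png",cv2.resize(g["pixels"],(800,600),interpolation=cv2.INTER_CUBIC)[:,:,::-1])
E
```

```text
[ 475.02070343 -303.14748775  308.76889979] [-3.63074507e+01  9.09474940e+00  6.49495490e+01  1.62620921e-02
  1.05924385e+02  5.38683670e+01] 5.825
```

View pics/w2.png

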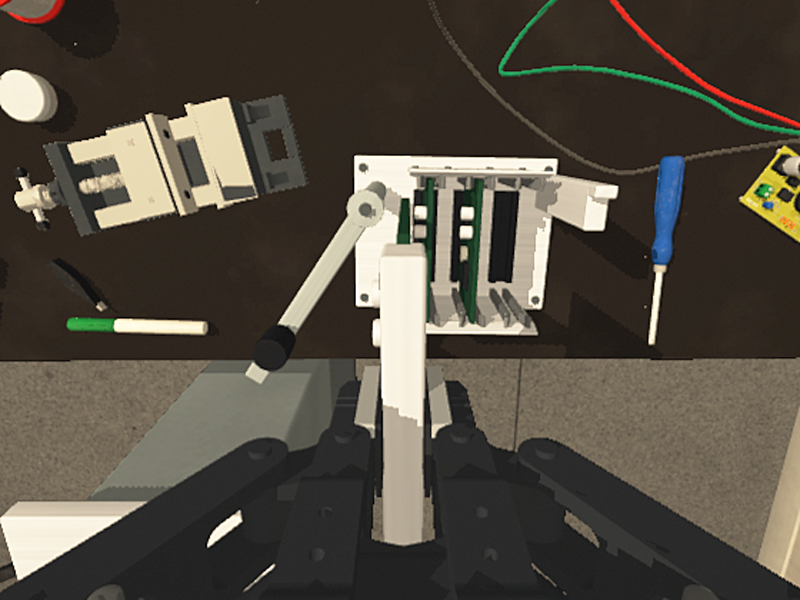

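The card hangs cleanly in the grip. The empty bay (black strip) is at about (503,235) of the enlarged picture, the knob at (272,348) and the pivot at (366,208). I'll zoom in on the bay.

```bash
python3 - <<'E'
from h import *
g=pickle.load(open("w2.pkl","rb"));T=wT(g,g["s"]);p=g["pixels"]
c=p[105:240,300:440];cv2.imwrite("pics/z2.png",cv2.resize(c,None,fx=4.4,fy=4.4,interpolation=cv2.INTER_CUBIC)[:,:,::-1])
k=np.array([.7,.7])
for n,q,z in[("pivot",(366,208),138),("knobtop",(270,345),178),("cornerTL",(355,155),5),("TR",(557,158),5),("BL",(355,305),5)]:
    print(n,onz(g,*(k*q),z,T).round(1))
m=(p.max(2)<40).astype(np.uint8);m[:, :335]=0;m[:,370:]=0;m[:130]=0;m[205:]=0
n,l,st,ce=cv2.connectedComponentsWithStats(m)
for i in range(1,n):
    if st[i][4]>200:
        b=cv2.boxPoints(cv2.minAreaRect(np.argwhere(l==i)[:,::-1].astype(np.float32)))
        for z in(10,20):
            W=np.array([onz(g,u,v,z,T)[:2] for u,v in b]);print(st[i],z,W.round(1).tolist(),W.mean(0).round(1))
E
```

```text
pivot [ 514.8 -280.8  138. ]
knobtop [ 437.1 -223.2  178. ]
cornerTL [ 545.3 -262.4    5. ]
TR [ 542.2 -441.1    5. ]
BL [ 405.9 -257.9    5. ]
[ 342  134   21   64 1035] 10 [[430.7, -384.6], [515.2, -386.2], [513.7, -407.4], [429.0, -407.0]] [ 472.2 -396.3]
[ 342  134   21   64 1035] 20 [[433.4, -382.8], [516.1, -384.4], [514.6, -405.1], [431.8, -404.7]] [ 474.  -394.2]
```

View pics/z2.png

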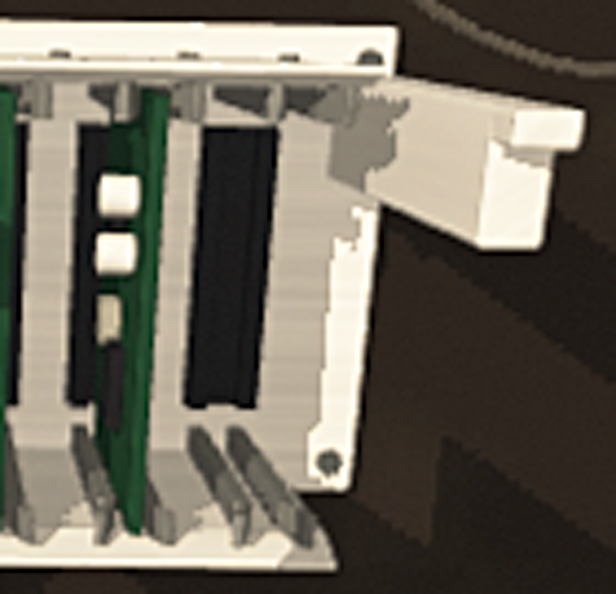

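```bash
python3 - <<'E'
from h import *
g=pickle.load(open("w2.pkl","rb"));T=wT(g,g["s"]);p=g["pixels"]
z=g["s"]["eef_pos"][2]+25.4
for u,v in[(383,247),(424,247),(385,543),(422,543)]:print((onz(g,u*.7,v*.7,z,T)-g["s"]["eef_pos"]).round(1))
from scipy.spatial.transform import Rotation as R
print(R.from_matrix(np.array(g["s"]["eef_rot"])@np.diag([1,-1,-1])).as_rotvec())
E
```

```text
[53.6  3.9 25.4]
[53.6 -6.2 25.4]
[-36.5   4.6  25.4]
[-36.6  -6.5  25.4]
[-0.00010278 -0.00060221 -0.00299065]
```

servo_tool(
  commands=[
    {"xyz": [-1,-30,0],"dr": [0,0,-0.006]},
    {"xyz": [-2,-65,0],"dr": [0,0,-0.012]},
    {"xyz": [-3,-88,-5],"dr": [0,0,-0.018]},
    {"xyz": [-3,-92,-20],"dr": [0,0,-0.018]},
    {"xyz": [-3,-92,-45],"dr": [0,0,-0.018]},
  ],
)

```text
clock: 6.5
eef_pos: [472.2, -395.4, 262.9]
eef_rot: [[1.0, -0.021, 0.001], [-0.021, -1.0, -0.001], [0.001, 0.001, -1.0]]
ft_force: [0.5, -0.1, -1.8]
grip_width: 10.9
grip_force: 49.1
```

servo_tool(
  commands=[
    {"xyz": [0,0,-25],"dr": [0,0,0]},
    {"xyz": [0,0,-50],"dr": [0,0,0]},
    {"xyz": [0,0,-65],"dr": [0,0,0]},
    {"xyz": [0,0,-68],"dr": [0,0,0]},
    {"xyz": [0,0,-68],"dr": [0,0,0]},
  ],
)

```text
clock: 7.12
eef_pos: [472.1, -396.0, 196.1]
eef_rot: [[1.0, -0.022, 0.001], [-0.022, -1.0, -0.001], [0.001, 0.001, -1.0]]
ft_force: [0.6, -0.1, 0.9]
grip_width: 10.9
grip_force: 49.0
```

```bash
python3 - <<'E'
from h import *
from rig import bot
s=bot.read_state();g=bot.get_image("wrist");print(s["eef_pos"],s["clock"])
g["s"]=s;pickle.dump(g,open("w3.pkl","wb"));p=g["pixels"]
t=bot.get_image("side");pickle.dump(t,open("s3.pkl","wb"))
T=wT(g,s);print(proj(g,[472.8,-395.2,92],T))
a=cv2.resize(p[60:360,130:430],(400,400),interpolation=cv2.INTER_CUBIC)
b=cv2.resize(t["pixels"][150:240,260:350],(400,400),interpolation=cv2.INTER_CUBIC)
cv2.imwrite("pics/w3.png",np.hstack([a,b])[:,:,::-1])
E
```

```text
[ 472.06151271 -395.99569322  196.11816335] 7.125
[279.4970361  207.90649543]
```

View pics/w3.png

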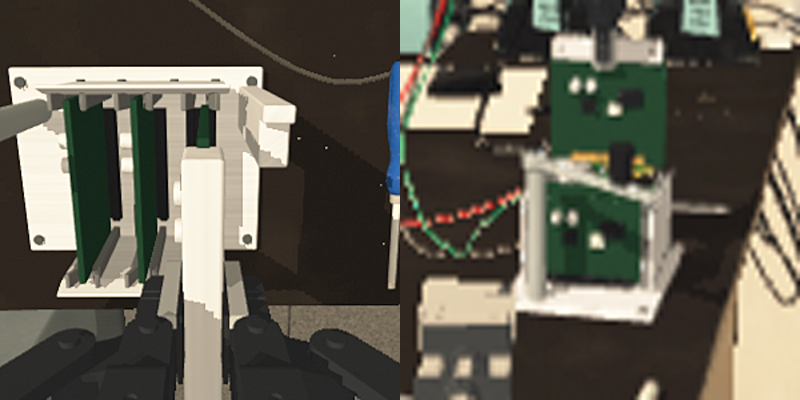

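The picture shows the card's far lower edge at (204,105), centred between the empty bay's guide lips at about (190) and (216). I'll lower it gently while watching the force.

servo_tool(
  commands=[
    {"xyz": [0,0.5,-4],"dr": [0,0,0]},
    {"xyz": [0,0.5,-9],"dr": [0,0,0]},
    {"xyz": [0,0.5,-14],"dr": [0,0,0]},
    {"xyz": [0,0.5,-19],"dr": [0,0,0]},
    {"xyz": [0,0.5,-24],"dr": [0,0,0]},
  ],
)

```text
clock: 7.85
eef_pos: [471.8, -395.5, 171.0]
eef_rot: [[1.0, -0.022, 0.0], [-0.022, -1.0, 0.0], [0.0, -0.0, -1.0]]
ft_force: [-0.1, 1.1, -0.7]
grip_width: 11.1
grip_force: 49.1
```

servo_tool(
  commands=[
    {"xyz": [0,0,-7],"dr": [0,0,0]},
    {"xyz": [0,0,-14],"dr": [0,0,0]},
    {"xyz": [0,0,-21],"dr": [0,0,0]},
    {"xyz": [0,0,-28],"dr": [0,0,0]},
    {"xyz": [0,0,-35],"dr": [0,0,0]},
  ],
)

```text
clock: 8.48
eef_pos: [471.8, -395.6, 135.8]
eef_rot: [[1.0, -0.022, -0.0], [-0.022, -1.0, 0.0], [-0.0, -0.0, -1.0]]
ft_force: [0.0, 2.2, -0.1]
grip_width: 11.0
grip_force: 49.1
```

servo_tool(
  commands=[
    {"xyz": [0,0,-5],"dr": [0,0,0]},
    {"xyz": [0,0,-10],"dr": [0,0,0]},
    {"xyz": [0,0,-14],"dr": [0,0,0]},
    {"xyz": [0,0,-18],"dr": [0,0,0]},
    {"xyz": [0,0,-22],"dr": [0,0,0]},
  ],
)

```text
clock: 9.1
eef_pos: [471.8, -395.6, 114.2]
eef_rot: [[1.0, -0.022, 0.0], [-0.022, -1.0, -0.0], [0.0, 0.0, -1.0]]
ft_force: [-0.4, 1.3, -0.6]
grip_width: 11.1
grip_force: 49.1
```

servo_tool(
  commands=[
    {"xyz": [0,0,-2],"dr": [0,0,0]},
    {"xyz": [0,0,-4],"dr": [0,0,0]},
    {"xyz": [0,0,-6],"dr": [0,0,0]},
    {"xyz": [0,0,-7.5],"dr": [0,0,0]},
    {"xyz": [0,0,-8.5],"dr": [0,0,0]},
  ],
)

```text
clock: 9.72
eef_pos: [471.8, -395.6, 105.8]
eef_rot: [[1.0, -0.022, 0.0], [-0.022, -1.0, -0.0], [0.0, 0.0, -1.0]]
ft_force: [-0.4, 2.6, 0.1]
grip_width: 11.3
grip_force: 49.1
```

servo_tool(
  commands=[
    {"xyz": [0,0,-0.5],"dr": [0,0,0]},
    {"xyz": [0,0,-1],"dr": [0,0,0]},
    {"xyz": [0,0,-1.5],"dr": [0,0,0]},
    {"xyz": [0,0,-2],"dr": [0,0,0]},
    {"xyz": [0,0,-2],"dr": [0,0,0]},
  ],
)

```text
clock: 10.35
eef_pos: [471.9, -395.8, 104.8]
eef_rot: [[1.0, -0.022, 0.001], [-0.022, -1.0, -0.001], [0.001, 0.001, -1.0]]
ft_force: [-1.3, 2.4, 5.8]
grip_width: 11.6
grip_force: 49.9
```

Contact comes at the expected seated height. I'll press lightly once more, then release.

servo_tool(
  commands=[
    {"xyz": [0,0,-0.5],"dr": [0,0,0]},
    {"xyz": [0,0,-1],"dr": [0,0,0]},
    {"xyz": [0,0,-1.5],"dr": [0,0,0]},
    {"xyz": [0,0,-1.5],"dr": [0,0,0]},
    {"xyz": [0,0,-1.5],"dr": [0,0,0]},
  ],
)

```text
clock: 10.98
eef_pos: [472.0, -396.1, 104.7]
eef_rot: [[1.0, -0.022, 0.001], [-0.022, -1.0, -0.002], [0.001, 0.002, -1.0]]
ft_force: [-4.7, 4.6, 11.6]
grip_width: 10.8
grip_force: 50.9
```

servo_tool(
  commands=[
    {"xyz": [0,0,1.5],"dr": [0,0,0]},
    {"xyz": [0,0,2.5],"dr": [0,0,0]},
    {"xyz": [0,0,2.5],"dr": [0,0,0]},
    {"xyz": [0,0,2.5],"dr": [0,0,0]},
    {"xyz": [0,0,2.5],"dr": [0,0,0]},
  ],
  jaw=35,
)

```text
clock: 11.6
eef_pos: [471.7, -395.6, 104.6]
eef_rot: [[1.0, -0.022, -0.0], [-0.022, -1.0, 0.0], [-0.0, -0.0, -1.0]]
ft_force: [-1.2, -0.1, -0.4]
grip_width: 35.0
grip_force: 0.0
```

servo_tool(
  commands=[
    {"xyz": [0,0,40],"dr": [0,0,0]},
    {"xyz": [0,0,95],"dr": [0,0,0.1]},
    {"xyz": [0,0,140],"dr": [0,0,0.28]},
    {"xyz": [-10,40,145],"dr": [0,0,0.46]},
    {"xyz": [-20,85,145],"dr": [0,0,0.64]},
  ],
  jaw=60,
)

```text
clock: 12.22
eef_pos: [451.6, -310.2, 250.6]
eef_rot: [[0.812, 0.583, 0.001], [0.583, -0.812, -0.001], [0.001, 0.002, -1.0]]
ft_force: [0.3, 0.9, 1.2]
grip_width: 60.0
grip_force: 0.0
```

servo_tool(
  commands=[
    {"xyz": [-8,30,0],"dr": [0,0,0.18]},
    {"xyz": [-15,60,0],"dr": [0,0,0.36]},
    {"xyz": [-22,85,0],"dr": [0,0,0.54]},
    {"xyz": [-22,90,0],"dr": [0,0,0.72]},
    {"xyz": [-22,90,0],"dr": [0,0,0.9]},
  ],
)

```text
clock: 12.85
eef_pos: [429.8, -220.1, 250.1]
eef_rot: [[0.046, 0.999, 0.001], [0.999, -0.046, -0.0], [-0.0, 0.001, -1.0]]
ft_force: [-0.4, -0.4, 0.4]
grip_width: 60.2
grip_force: 0.0
```

```bash
python3 - <<'E'
from h import *
from rig import bot
s=bot.read_state();g=bot.get_image("wrist");print(s["eef_pos"],np.round(s["eef_rot"],3)[:,0],s["clock"])
g["s"]=s;pickle.dump(g,open("w4.pkl","wb"));p=g["pixels"]
T=wT(g,s);print(proj(g,[430,-220,175],T))
cv2.imwrite("pics/w4.png",p[:,:,::-1])
E
```

```text
[ 429.77846274 -220.10470187  250.09290593] [ 0.046  0.999 -0.   ] 12.85
[281.01968034 219.20760351]
```

View pics/w4.png

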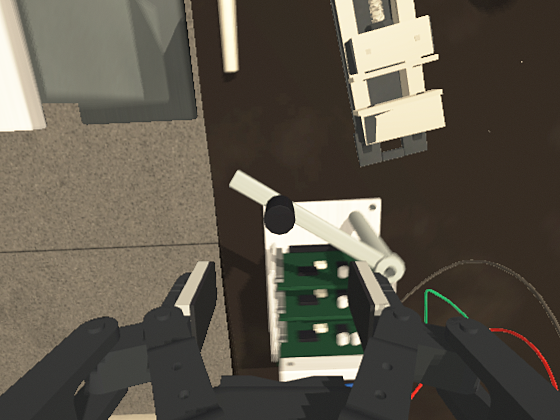

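The knob's top disc is at about (279,211), between the open fingers, and the pivot is at (390,267).

```bash
python3 - <<'E'
from h import *
g=pickle.load(open("w4.pkl","rb"));T=wT(g,g["s"]);p=g["pixels"]
m=(p[170:250,255:310].max(2)<60).astype(np.uint8)
n,l,st,c=cv2.connectedComponentsWithStats(m);i=1+st[1:,4].argmax();print(st[i]+[255,170,0,0,0])
(x,y),r=cv2.minEnclosingCircle(np.argwhere(l==i)[:,::-1].astype(np.float32));x+=255;y+=170;print(x,y,r)
t=st[i][1]+170
for v in(y,t+17):print(onz(g,x,v,177,T).round(1))
P=onz(g,390,267,138,T);print("pivot",P.round(1))
for v in(y,t+17):
    d=onz(g,x,v,177,T)-P;print(np.hypot(d[0],d[1]),np.degrees(np.arctan2(d[1],d[0])))
E
```

```text
[ 255  170   55   80 2625]
282.0 209.5 47.84620666503906
[ 431.  -212.5  177. ]
[ 431.7 -197.1  177. ]
pivot [ 517.9 -279.1  138. ]
109.54849858718339 142.52267470872778
119.02534864372063 136.4247747304006
```

servo_tool(
  commands=[
    {"xyz": [2,3,-35],"dr": [0,0,0]},
    {"xyz": [2,3,-65],"dr": [0,0,0]},
    {"xyz": [2,3,-88],"dr": [0,0,0]},
    {"xyz": [2,3,-98],"dr": [0,0,0]},
    {"xyz": [2,3,-102],"dr": [0,0,0]},
  ],
)

```text
clock: 13.52
eef_pos: [431.8, -217.7, 147.9]
eef_rot: [[0.054, 0.999, 0.0], [0.999, -0.054, -0.0], [-0.0, 0.0, -1.0]]
ft_force: [-0.0, 0.4, -0.3]
grip_width: 60.0
grip_force: 0.0
```

servo_tool(
  commands=[
    {"xyz": [0,0,0],"dr": [0,0,0]},
    {"xyz": [0,0,0],"dr": [0,0,0]},
    {"xyz": [0,0,0],"dr": [0,0,0]},
    {"xyz": [0,0,0],"dr": [0,0,0]},
    {"xyz": [0,0,0],"dr": [0,0,0]},
  ],
  jaw=15,
  grip_force=20,
)

```text
clock: 14.15
eef_pos: [429.6, -216.1, 148.7]
eef_rot: [[0.053, 0.999, -0.006], [0.999, -0.053, 0.004], [0.003, -0.006, -1.0]]
ft_force: [-17.1, 10.0, 10.4]
grip_width: 20.8
grip_force: 23.1
```

servo_tool(
  commands=[
    {"xyz": [-10,-11.5,0],"dr": [0,0,0]},
    {"xyz": [-16.5,-25.5,0],"dr": [0,0,0]},
    {"xyz": [-21,-40.5,0],"dr": [0,0,0]},
    {"xyz": [-22.5,-55.5,0],"dr": [0,0,0]},
    {"xyz": [-22.5,-71,0],"dr": [0,0,0]},
  ],
)

```text
clock: 14.78
eef_pos: [409.4, -290.0, 148.7]
eef_rot: [[0.053, 0.999, 0.001], [0.999, -0.053, -0.001], [-0.001, 0.001, -1.0]]
ft_force: [3.0, 4.4, 5.6]
grip_width: 21.2
grip_force: 25.2
```

servo_tool(
  commands=[
    {"xyz": [2.5,-15.5,0],"dr": [0,0,0]},
    {"xyz": [7,-30,0],"dr": [0,0,0]},
    {"xyz": [14,-43.5,0],"dr": [0,0,0]},
    {"xyz": [23,-56.5,0],"dr": [0,0,0]},
    {"xyz": [33.5,-67.5,0],"dr": [0,0,0]},
  ],
)

```text
clock: 15.4
eef_pos: [438.0, -361.9, 148.5]
eef_rot: [[0.058, 0.998, -0.009], [0.998, -0.058, -0.008], [-0.009, -0.009, -1.0]]
ft_force: [-22.9, -16.7, 7.1]
grip_width: 21.5
grip_force: 23.4
```

The radial force is unexpectedly large, so I'll look before going on.

```bash
python3 - <<'E'
from h import *
from rig import bot
s=bot.read_state();g=bot.get_image("wrist");print(s["eef_pos"],s["ft_force"],s["wrist_torque"],s["clock"])
g["s"]=s;pickle.dump(g,open("w5.pkl","wb"));p=g["pixels"]
t=bot.get_image("side")["pixels"];u=bot.get_image("top")["pixels"]
a=cv2.resize(p,(800,600),interpolation=cv2.INTER_CUBIC)[:400]
b=cv2.resize(t[160:235,260:360],(267,200),interpolation=cv2.INTER_CUBIC);c=cv2.resize(u[180:255,325:425],(267,200),interpolation=cv2.INTER_CUBIC)
o=np.zeros((600,800,3),np.uint8);o[:400]=a;o[400:,:267]=b;o[400:,270:537]=c
cv2.imwrite("pics/w5.png",o[:,:,::-1])
E
```

```text
[ 438.02510272 -361.94192275  148.54873892] [-22.85731131 -16.67247829   7.14310337] [-2.32327988  3.56672509  0.59110933] 15.4
```

View pics/w5.png

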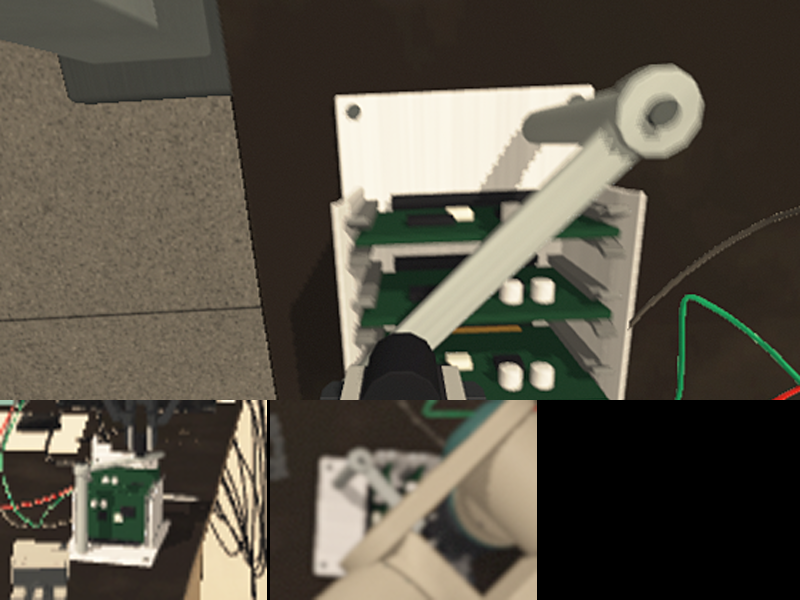

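The arm is turning freely and the knob sits between the pads. The pivot eye is at about (660,112) and the arm crosses at about 45°. I'll recompute the pivot from this view.

```bash
python3 - <<'E'
from h import *
g=pickle.load(open("w5.pkl","rb"));T=wT(g,g["s"])
k=.7
for z in(138,142):print("pivot",onz(g,660*k,112*k,z,T).round(1))
A=onz(g,630*k,148*k,138,T);B=onz(g,415*k,340*k,138,T)  # arm centreline guess
d=B-A;print(A.round(1),B.round(1),np.degrees(np.arctan2(d[1],d[0]))%360)
print("knob top guess",onz(g,400*k,340*k,177,T).round(1),proj(g,[438,-362,177],T)/k,proj(g,[438,-352,177],T)/k)
E
```

```text
pivot [ 518.7 -281.2  138. ]
pivot [ 516.8 -281.3  142. ]
[ 510.9 -290.8  138. ] [ 443.6 -349.3  138. ] 220.99026057998466
knob top guess [ 440.  -332.6  177. ] [399.14562876 440.35527371] [396.86637566 407.92376263]
```

The knob has slid to the edge of the pads, because they only drag it in y. I'll open slightly, re-centre, and push it with the −x finger as a loose cage.

servo_tool(
  commands=[
    {"xyz": [-2,0,0],"dr": [0,0,0]},
    {"xyz": [-4,2,0],"dr": [0,0,0]},
    {"xyz": [-5,4,0],"dr": [0,0,0]},
    {"xyz": [-5,7,0],"dr": [0,0,0]},
    {"xyz": [-5,7,0],"dr": [0,0,0]},
  ],
  jaw=30,
)

```text
clock: 16.18
eef_pos: [437.9, -348.7, 147.8]
eef_rot: [[0.052, 0.999, 0.0], [0.999, -0.052, -0.0], [-0.0, 0.0, -1.0]]
ft_force: [0.1, -0.3, -0.9]
grip_width: 30.2
grip_force: 0.0
```

servo_tool(
  commands=[
    {"xyz": [0,0,0],"dr": [0,0,0]},
    {"xyz": [0,0,0],"dr": [0,0,0]},
    {"xyz": [0,0,0],"dr": [0,0,0]},
    {"xyz": [0,0,0],"dr": [0,0,0]},
    {"xyz": [0,0,0],"dr": [0,0,0]},
  ],
  jaw=15,
)

```text
clock: 16.8
eef_pos: [438.1, -348.9, 148.0]
eef_rot: [[0.053, 0.999, 0.001], [0.999, -0.053, 0.0], [0.0, 0.001, -1.0]]
ft_force: [3.6, 4.4, 1.6]
grip_width: 21.1
grip_force: 21.1
```

servo_tool(
  commands=[
    {"xyz": [6,-7,0],"dr": [0,0,0]},
    {"xyz": [12.5,-13.5,0],"dr": [0,0,0]},
    {"xyz": [19,-18.5,0],"dr": [0,0,0]},
    {"xyz": [26,-22.5,0],"dr": [0,0,0]},
    {"xyz": [33,-26,0],"dr": [0,0,0]},
  ],
  jaw=26,
)

```text
clock: 17.42
eef_pos: [471.1, -375.5, 147.6]
eef_rot: [[0.053, 0.999, -0.0], [0.999, -0.053, 0.0], [-0.0, -0.0, -1.0]]
ft_force: [-1.6, -0.6, -1.0]
grip_width: 25.8
grip_force: 0.6
```

servo_tool(
  commands=[
    {"xyz": [8,-3.5,0],"dr": [0,0,0]},
    {"xyz": [16,-6.5,0],"dr": [0,0,0]},
    {"xyz": [24,-8,0],"dr": [0,0,0]},
    {"xyz": [31,-9,0],"dr": [0,0,0]},
    {"xyz": [37,-9.5,0],"dr": [0,0,0]},
  ],
)

```text
clock: 18.05
eef_pos: [508.3, -384.6, 147.8]
eef_rot: [[0.053, 0.999, 0.0], [0.999, -0.053, 0.0], [0.0, 0.0, -1.0]]
ft_force: [-1.2, 0.1, -0.2]
grip_width: 26.0
grip_force: 0.3
```

servo_tool(
  commands=[
    {"xyz": [2,0,0],"dr": [0,0,0]},
    {"xyz": [4,0,0],"dr": [0,0,0]},
    {"xyz": [6,0,0],"dr": [0,0,0]},
    {"xyz": [7,0,0],"dr": [0,0,0]},
    {"xyz": [8,0,0],"dr": [0,0,0]},
  ],
)

```text
clock: 18.68
eef_pos: [514.6, -384.7, 147.8]
eef_rot: [[0.054, 0.999, -0.003], [0.999, -0.054, 0.001], [0.001, -0.003, -1.0]]
ft_force: [-9.0, 1.6, 2.3]
grip_width: 26.0
grip_force: 4.7
```

The stop is felt at exactly the expected place. One firmer nudge, then release and lift away.

servo_tool(
  commands=[
    {"xyz": [1,0,0],"dr": [0,0,0]},
    {"xyz": [1.5,0,0],"dr": [0,0,0]},
    {"xyz": [1.5,0,0],"dr": [0,0,0]},
    {"xyz": [1.5,0,0],"dr": [0,0,0]},
    {"xyz": [1.5,0,0],"dr": [0,0,0]},
  ],
)

```text
clock: 19.3
eef_pos: [514.7, -384.7, 147.7]
eef_rot: [[0.055, 0.998, -0.006], [0.999, -0.055, 0.002], [0.001, -0.006, -1.0]]
ft_force: [-13.2, 2.7, 4.8]
grip_width: 25.4
grip_force: 7.0
```

servo_tool(
  commands=[
    {"xyz": [-1.5,0,0],"dr": [0,0,0]},
    {"xyz": [-3,0,0],"dr": [0,0,0]},
    {"xyz": [-3,0,0],"dr": [0,0,0]},
    {"xyz": [-3,0,0],"dr": [0,0,0]},
    {"xyz": [-3,0,0],"dr": [0,0,0]},
  ],
  jaw=50,
)

```text
clock: 19.92
eef_pos: [514.4, -384.6, 147.8]
eef_rot: [[0.053, 0.999, 0.0], [0.999, -0.053, -0.0], [-0.0, 0.0, -1.0]]
ft_force: [-0.3, -0.0, -0.4]
grip_width: 49.7
grip_force: 0.0
```

servo_tool(
  commands=[
    {"xyz": [0,0,20],"dr": [0,0,0]},
    {"xyz": [0,0,50],"dr": [0,0,0]},
    {"xyz": [-20,0,90],"dr": [0,0,0]},
    {"xyz": [-50,30,110],"dr": [0,0,0]},
    {"xyz": [-70,50,110],"dr": [0,0,0]},
  ],
)

```text
clock: 20.55
eef_pos: [444.0, -334.4, 262.3]
eef_rot: [[0.053, 0.999, 0.005], [0.999, -0.053, -0.004], [-0.004, 0.005, -1.0]]
ft_force: [-0.1, 0.2, -0.4]
grip_width: 50.2
grip_force: 0.0
```

```bash
python3 - <<'E'
from h import *
from rig import bot
s=bot.read_state();g=bot.get_image("wrist");print(s["eef_pos"],s["ft_force"],s["clock"])
g["s"]=s;pickle.dump(g,open("w6.pkl","wb"));p=g["pixels"]
t=bot.get_image("side")["pixels"];u=bot.get_image("top")["pixels"]
o=np.zeros((600,800,3),np.uint8);R=lambda a,s:cv2.resize(a,s,interpolation=cv2.INTER_CUBIC)
o[:375,:500]=R(p,(500,375));o[:300,500:]=R(t[160:235,265:340],(300,300));o[300:,500:]=R(t[220:295,230:305],(300,300));o[375:,:500]=R(u[170:260,120:320],(500,225))
cv2.imwrite("pics/w6.png",o[:,:,::-1])
E
```

```text
[ 444.00801537 -334.43661943  262.28392762] [-0.05233276  0.16188338 -0.4197302 ] 20.55
```

View pics/w6.png

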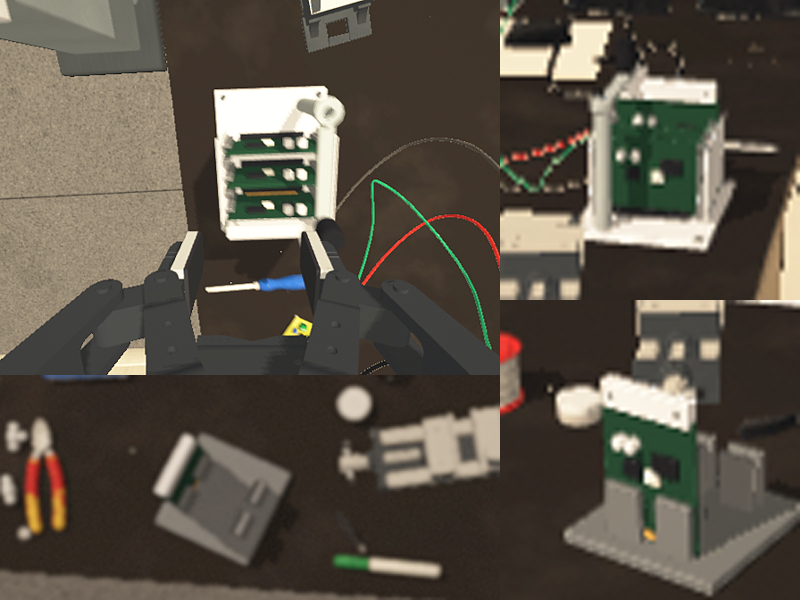

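The last view shows the arm shut along the cage with its knob at about (330,232), and the wide card seated level. The narrow card is upright in the stand, the tools are undisturbed, and the gripper is clear.

```bash
python3 -c "
from rig import bot
print(bot.job_done())"
```

```text
the job is handed in; nothing more can be done
None
```

The wide card is fully home in the empty bay, the retaining arm is shut over it, the narrow card is still upright in the stand, the tools were left alone, and the job was handed in at about 21 s.

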